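Turn the face-down panel over against the step of the jig

TASK

The large plywood panel lies white face down on the low board of the wooden jig. Turn it over by tipping it up on edge against the step, then lower it gently, without letting it fall, so that it ends white face up, lying flat on the raised board with its tongue pointing away from the low board, roughly centred and square to the step. Leave the small panel and the bowl where they are.

Things in the scene. Friction and masses are not known exactly. Their poses are not given: they have to be found in the camera images.
- panel: Large panel, 12 mm plywood, 0.2 kg, white face down: rectangle 150 (x) x 110 mm (y); from mid of one 150 side a tongue 40 wide, 48 long overhangs the low board. A free-turning steel spindle runs across it; gripped by its flat 15 mm ends, 48 mm apart, the panel swivels. Origin mid-spindle, 30 mm from the rectangle, 28 mm up. y to the foot edge, 140 mm off, 3-30 mm short of the step; z out of bare face.
- step_edge (a point): Mid of the step's top edge on the fixed jig of two brown boards 190 mm wide. x along the step, y across the raised board away from the low one, z up. Low board: 22 mm high, reaches 100 mm to -y. Raised board: 42 mm high, reaches 70 mm to +y. Tipped over without sliding, the panel's grip point ends about 120 mm to +y, 48 mm above the table, tongue overhanging.
- small_panel: Bystander: smaller panel of the same plywood lying on the table, 85 x 65 x 12 mm with a tongue 30 x 30 mm; origin on the tongue half-way through the thickness, 15 mm from the rectangle, y axis towards the rectangle
- bowl: Bystander: brown bowl on the table, 120 mm wide and 50 mm high; origin at the centre of its underside
Things that resemble listed ones, but are neither listed nor needed, are in the scene too. What is shaped like the panel but purple or turquoise is not meant.

How it is judged:
By the outcome, as a careful person would: the job done as asked, in the order asked, and still so for the second after the job is handed in, with the robot touching nothing.
It also fails if it takes over 40 s, if anything falls off the work surface, if the arm or the gripper's body presses on something with over 40 N, if the wrist force passes 120 N, or if a joint passes its speed limit or range.

ROBOT

A 7-joint arm with a two-finger parallel gripper is mounted at the origin on the work surface. World frame = base frame: x ahead of the robot, y to its left, z up, the work surface at z = 0. Lengths are in mm, angles in rad, forces in N, time in s.
With the tool pointing down it reaches from about 425 to 875 mm from the base axis. Payload 4.7 kg.
Tool frame: the origin (TCP) lies on the centre line of the jaws, within the pads' length; the fingertips stand ahead of it and the grasp point (between the pads) lies 11 mm behind it (manip.tip_extent is the z of the fingertips in the tool frame, in mm); z points along the fingers, y is the line along which they close (so a half turn about z gives the same grasp; the last joint's range is limited). The gripper opens to 85 mm and grips with 20 to 120 N. Pads are 22 mm wide; open, the fingers measure 114 mm over their backs; the gripper's body (76 mm by 85 mm) begins 54 mm behind the grasp point. The pads swing forward as they close: fully open they stand 13 mm farther back than shut.
Start: joints at [-1.166, 0.321, -0.07, 1.45, 0.023, 1.371, -0.057], TCP at [247.631, 601.002, 239.349] pointing down, gripper open.
Joint ranges: [-2.86, 2.86], [-0.3, 2.09], [-1.38, 1.24], [0.06, 2.45], [-1.56, 4.7], [0.09, 2.05], [-2.69, 2.69]. Speed limits (rad/s): [2.57, 2.57, 3.14, 3.14, 3.14, 3.14, 3.14].

INTERFACE

Orientations are given as a 3x3 rotation matrix whose columns are the frame's x, y, z axes.
In Python, from station import manip, cams gives the robot as it stands. The module is installed in compiled form; this text tells all that it offers.
- The arm moves only by the shell command python3 -m inch 'ROWS'. ROWS is JSON, a list of rows, each an object of numbers: "dx", "dy", "dz": the shift along the world's x, y, z in units of 0.05 m (1.0 is 0.05 m); "ax", "ay", "az": the turn, a rotation vector about the world's x, y, z in units of 0.12 rad (1.0 is 0.12 rad); "fingers": the opening, from -1 (shut) to 1 (fully open). A call has 1 to 8 rows; each row shifts and turns the commanded pose from where the row before left it; what a row does not reach is not made up. A row lasts 1/8 s, in which the tool goes at most 62.5 mm and 10.7 degrees, less where a joint would pass 70% of its speed; a pose out of reach is approached as far as the arm can. A call with a number of a shift or a turn outside -1 to 1 is refused whole. A call with a gripper value outside its range is refused whole. The fingers move at their own pace and stop on an object; the grip force is fixed at half the most. Time passes only in rows, so rows that do not move let the fingers close. It gives the time, the measured TCP pose, the force, the opening and the grip force at its end, in the units of the state.
- manip.get_obs(): the state, without advancing time (a new reading comes with each control period).
- cams.capture(name): name is "side" or "top" or "wrist"; returns a dict with "image" (420x560x3 uint8, blue, green, red), "fovy" (degrees; the focal length in pixels is half the picture's height over the tangent of half this angle, whatever the lens; pixels are square), "cx", "cy" (the principal point, pixels), "R" (3x3) and "t" (3): a world point X has camera coordinates R X + t. Camera axes: x right, y down, z forward; pixel columns grow to the right and rows downward; lengths in mm; the calibration is good to about 2 mm. A picture is of the moment at which its call begins. There is no depth.
- manip.finish_job(): hands the job in; it is judged then, once.
The state is a dict: "t": time; "joints": joint angles; "joint_vel": joint speeds; "joint_torque": joint torques, N m; "ee_pos": TCP position; "tcp_rot": TCP orientation; "ft_force": force on the tool from outside, world axes, zero at the start; "ft_torque": the same for the moment, N m; "grip_width": opening from 0.0 (shut) to 1.0 (fully open); "gripper_force": force on a finger pad.
Only numpy, scipy, OpenCV 4.12 (cv2) and the standard library are available. Lean on these libraries where they do the work, as an engineer would, in place of code of your own. Each camera call takes 0.05 s, during which the arm holds its last target. There are 200 camera calls.

## Working session

There is one attempt and no reset: what is moved stays moved. The work goes in short steps, Python scripts to look and compute and a shell command to move; the robot and the scene stay as the last step left them, time stands still between calls to the robot, and variables do not carry over. Pictures are saved under pics/ and viewed, at most 10 in all, crops included, and the job is handed in when it is done.

```bash
mkdir -p pics
python3 - <<'E'
from station import manip,cams
import cv2,numpy as np,json
for n in("top","side"):
    c=cams.capture(n);cv2.imwrite(f"pics/{n}0.png",c["image"])
    print(n,c["fovy"],c["cx"],c["cy"],np.round(c["R"],4).tolist(),np.round(c["t"],1).tolist())
o=manip.get_obs();print(o["t"],o["ee_pos"],np.round(o["tcp_rot"],3).tolist(),manip.tip_extent)
E
```

```text
top 56.58505861421025 281.8864178385806 211.0682971295402 [[-0.0046, -1.0, -0.0033], [-0.9954, 0.0049, -0.0961], [0.0962, 0.0028, -0.9954]] [13.2, 474.2, 875.5]
side 47.230034643377394 276.61811578023776 212.87150578020322 [[0.9947, -0.1019, -0.0144], [-0.0824, -0.7047, -0.7047], [0.0616, 0.7021, -0.7094]] [-484.8, 80.8, 1038.9]
0.1 [247.42715676 600.5488135  238.3305619 ] [[-0.925, 0.381, -0.001], [0.381, 0.925, -0.002], [-0.0, -0.002, -1.0]] 8.0
```

View pics/top0.png

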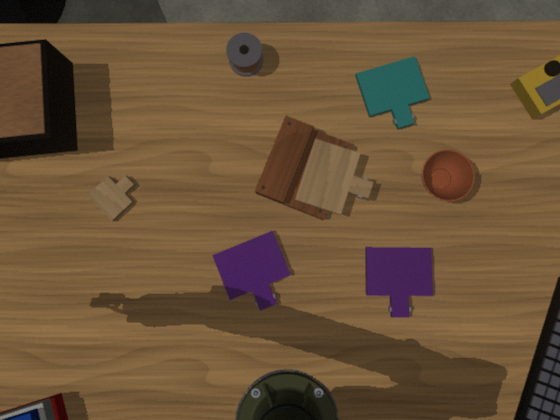

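View pics/side0.png

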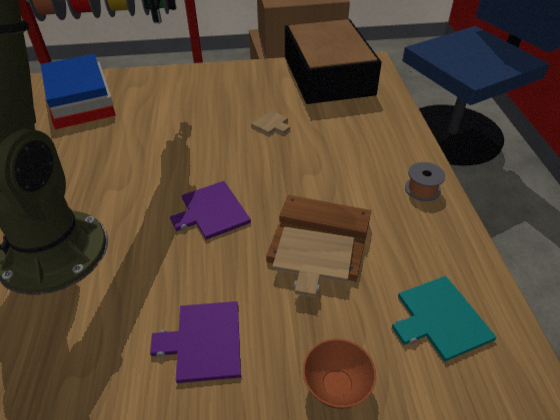

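The top view shows the panel at about (335,180). Its tongue points right towards (368,187), and the raised board is at (290,160). The bowl is at (449,175), close to the tongue side, and the small panel is at (115,197). I'll zoom in next.

Run:
```python
import cv2,numpy as np
a=cv2.imread("pics/top0.png")[105:230,245:395]; b=cv2.imread("pics/side0.png")[185:305,255:385]
a=cv2.resize(a,(600,500),interpolation=cv2.INTER_CUBIC)  #x4
b=cv2.resize(b,(520,480),interpolation=cv2.INTER_CUBIC)
cv2.imwrite("pics/top1.png",a);cv2.imwrite("pics/side1.png",b)
```

```text
(no output)
```

View pics/top1.png

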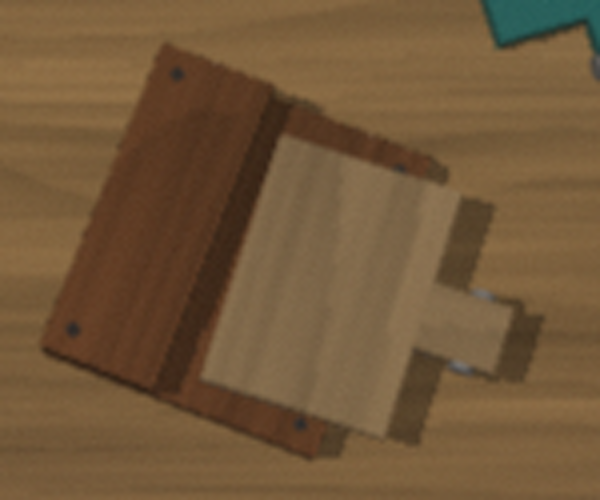

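View pics/side1.png

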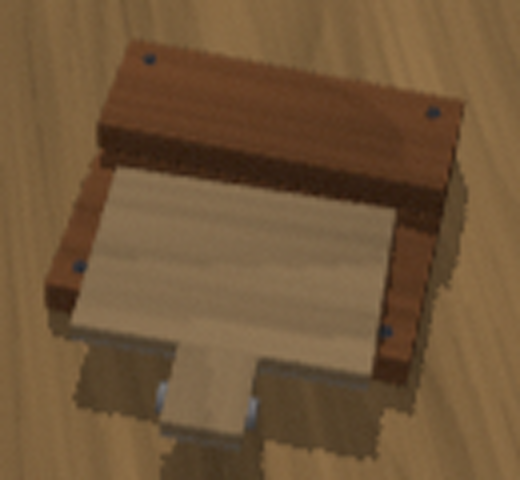

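```bash
cat > h.py <<'E'
import numpy as np
TOP=(56.58505861421025,281.886,211.068,[[-0.0046,-1.0,-0.0033],[-0.9954,0.0049,-0.0961],[0.0962,0.0028,-0.9954]],[13.2,474.2,875.5])
SIDE=(47.230034643377394,276.618,212.87,[[0.9947,-0.1019,-0.0144],[-0.0824,-0.7047,-0.7047],[0.0616,0.7021,-0.7094]],[-484.8,80.8,1038.9])
def pt(c,u,v,z):
    fo,cx,cy,R,t=c;R=np.array(R);t=np.array(t);f=210/np.tan(np.radians(fo/2))
    d=R.T@[(u-cx)/f,(v-cy)/f,1];o=-R.T@t
    return o+d*(z-o[2])/d[2]
E
python3 - <<'E'
from h import *
np.set_printoptions(precision=1,suppress=True)
k=lambda p,ox,oy:((p[0]+.5)/4-.5+ox,(p[1]+.5)/4-.5+oy)
def go(nm,c,o,pts):
    r={}
    for n,p,z in pts: r[n]=pt(c,*k(p,*o),z)
    print(nm,{n:v[:2] for n,v in r.items()})
    u=r['f1'][:2]-r['f2'][:2]; print('foot len',np.hypot(*u),'ang',np.degrees(np.arctan2(u[1],u[0])))
    u=r['s1'][:2]-r['s2'][:2]; print('step len',np.hypot(*u),'ang',np.degrees(np.arctan2(u[1],u[0])),'mid',(r['s1']+r['s2'])[:2]/2)
    u=r['g1'][:2]-r['g2'][:2]; print('spin len',np.hypot(*u),'ang',np.degrees(np.arctan2(u[1],u[0])),'mid',(r['g1']+r['g2'])[:2]/2)
    fm=(r['f1']+r['f2'])[:2]/2; bm=(r['b1']+r['b2'])[:2]/2; y=(fm-bm)/np.hypot(*(fm-bm)); print('fm',fm,'y',y,np.hypot(*(fm-bm)),'grip pred',fm-140*y)
go('top',TOP,(245,105),[('f1',(288,137),34),('f2',(203,380),34),('b1',(462,188),34),('b2',(383,437),34),('g1',(482,295),28),('g2',(460,368),28),('s1',(272,88),42),('s2',(157,390),42),('r1',(168,43),42),('r2',(42,348),42)])
go('side',SIDE,(255,185),[('f2',(115,168),34),('f1',(395,210),34),('b2',(72,325),34),('b1',(377,375),34),('g2',(163,397),28),('g1',(250,412),28),('s2',(100,127),42),('s1',(442,190),42),('r2',(135,40),42),('r1',(463,100),42)])
E
```

```text
top {'f1': array([640.7, -70.3]), 'f2': array([499.3, -20. ]), 'b1': array([ 610.1, -170.2]), 'b2': array([ 466.1, -121.9]), 'g1': array([ 548.6, -181.4]), 'g2': array([ 506.2, -167.7]), 's1': array([667.3, -60.7]), 's2': array([492.7,   6.3]), 'r1': array([694.3,  -1.1]), 'r2': array([517. ,  71.3])}
foot len 150.10805855154996 ang -19.580221047684383
step len 187.01700613451365 ang -21.006817865361246 mid [580.  -27.2]
spin len 44.52941012551756 ang -17.898237951105767 mid [ 527.4 -174.6]
fm [570.  -45.1] y [0.3 1. ] 105.83646004246192 grip pred [ 527.8 -178.6]
side {'f2': array([500.5, -19.8]), 'f1': array([642.9, -66.7]), 'b2': array([ 467.2, -123.8]), 'b1': array([ 611.3, -171.2]), 'g2': array([ 507.2, -168.2]), 'g1': array([ 547.6, -181.7]), 's2': array([495.,   4.]), 's1': array([668. , -62.7]), 'r2': array([522.1,  70.4]), 'r1': array([694.8,   1.5])}
foot len 150.00613507278067 ang -18.231042912284455
step len 185.42569784186938 ang -21.074174730131144 mid [581.5 -29.3]
spin len 42.65819360443664 ang -18.46831940586251 mid [ 527.4 -174.9]
fm [571.7 -43.2] y [0.3 1. ] 109.17255590331544 grip pred [ 530.1 -176.9]
```

```bash
r='{"dx":0.7,"dy":-1,"az":-0.8}'; python3 -m inch '[{"dx":0.7,"dy":-0.9,"az":-0.8,"fingers":1},{"dx":0.7,"dy":-1,"az":-0.8,"fingers":1},{"dx":0.7,"dy":-1,"az":-0.8,"fingers":1},{"dx":0.7,"dy":-1,"az":-0.8,"fingers":1},{"dx":0.7,"dy":-1,"az":-0.8,"fingers":1},{"dx":0.7,"dy":-1,"az":-0.8,"fingers":1},{"dx":0.7,"dy":-1,"az":-0.8,"fingers":1},{"dx":0.7,"dy":-1,"az":-0.8,"fingers":1}]'
python3 -m inch '[{"dy":-1,"az":-0.8,"fingers":1},{"dy":-1,"az":-0.8,"fingers":1},{"dy":-1,"az":-0.8,"fingers":1},{"dy":-1,"az":-0.8,"fingers":1},{"dy":-1,"az":-0.8,"fingers":1},{"dy":-1,"az":-0.8,"fingers":1},{"dy":-1,"az":-0.8,"fingers":1},{"dy":-0.6,"az":-0.6,"fingers":1}]'
python3 - <<'E'
from station import manip
import numpy as np
o=manip.get_obs();R=np.array(o["tcp_rot"]);print(o["t"],np.round(o["ee_pos"],1),np.round(R,3).tolist(),np.degrees(np.arctan2(R[1,1],R[0,1])),o["grip_width"])
E
```

```text
0.1 [247.4 600.5 238.3] [[-0.925, 0.381, -0.001], [0.381, 0.925, -0.002], [-0.0, -0.002, -1.0]] 67.61218631164765 1.001505081954317invalid input at $[0]: expected keys dx, dy, dz, ax, ay, az, fingers
invalid input at $[0]: expected keys dx, dy, dz, ax, ay, az, fingers
```

All the keys are required in each row.

```bash
cat > s.py <<'E'
from station import manip
import numpy as np
o=manip.get_obs();R=np.array(o["tcp_rot"]);print(round(o["t"],2),np.round(o["ee_pos"],1),'z',np.round(R[:,2],3),'yang',round(float(np.degrees(np.arctan2(R[1,1],R[0,1]))),1),round(o["grip_width"],3),'F',np.round(o["ft_force"],1),round(float(o["gripper_force"]),1))
p=np.array(o["ee_pos"])-[580.8,-28.2,-11]; print('grip rel step x,y,z:',np.round([p[:2]@[.933,-.36],p[:2]@[.36,.933],p[2]],1))
E
python3 -m inch '[{"dx":0.7,"dy":-0.9,"dz":0,"ax":0,"ay":0,"az":-0.8,"fingers":1},{"dx":0.7,"dy":-1,"dz":0,"ax":0,"ay":0,"az":-0.8,"fingers":1},{"dx":0.7,"dy":-1,"dz":0,"ax":0,"ay":0,"az":-0.8,"fingers":1},{"dx":0.7,"dy":-1,"dz":0,"ax":0,"ay":0,"az":-0.8,"fingers":1},{"dx":0.7,"dy":-1,"dz":0,"ax":0,"ay":0,"az":-0.8,"fingers":1},{"dx":0.7,"dy":-1,"dz":0,"ax":0,"ay":0,"az":-0.8,"fingers":1},{"dx":0.7,"dy":-1,"dz":0,"ax":0,"ay":0,"az":-0.8,"fingers":1},{"dx":0.7,"dy":-1,"dz":0,"ax":0,"ay":0,"az":-0.8,"fingers":1}]' >/dev/null
python3 -m inch '[{"dx":0,"dy":-1,"dz":0,"ax":0,"ay":0,"az":-0.8,"fingers":1},{"dx":0,"dy":-1,"dz":0,"ax":0,"ay":0,"az":-0.8,"fingers":1},{"dx":0,"dy":-1,"dz":0,"ax":0,"ay":0,"az":-0.8,"fingers":1},{"dx":0,"dy":-1,"dz":0,"ax":0,"ay":0,"az":-0.8,"fingers":1},{"dx":0,"dy":-1,"dz":0,"ax":0,"ay":0,"az":-0.8,"fingers":1},{"dx":0,"dy":-1,"dz":0,"ax":0,"ay":0,"az":-0.8,"fingers":1},{"dx":0,"dy":-0.5,"dz":0,"ax":0,"ay":0,"az":-0.6,"fingers":1},{"dx":0,"dy":0,"dz":0,"ax":0,"ay":0,"az":0,"fingers":1}]'; python3 s.py
```

```text
t: 2.1
ee_pos: [527.3, -120.5, 239.2]
tcp_rot: [[0.237, 0.971, -0.0], [0.971, -0.237, -0.0], [-0.0, -0.0, -1.0]]
ft_force: [0.4, 0.3, -0.8]
grip_width: 0.998
gripper_force: 0.0
2.1 [ 527.3 -120.5  239.2] z [-0. -0. -1.] yang -13.7 0.998 F [ 0.4  0.3 -0.8] 0.0
grip rel step x,y,z: [ -16.7 -105.4  250.2]
```

```bash
python3 -m inch '[{"dx":0.02,"dy":-0.55,"dz":-0.5,"ax":0,"ay":0,"az":-0.36,"fingers":1},{"dx":0,"dy":-0.55,"dz":-0.7,"ax":0,"ay":0,"az":-0.36,"fingers":1},{"dx":0,"dy":0,"dz":-0.7,"ax":0,"ay":0,"az":0,"fingers":1},{"dx":0,"dy":0,"dz":-0.7,"ax":0,"ay":0,"az":0,"fingers":1},{"dx":0,"dy":0,"dz":0,"ax":0,"ay":0,"az":0,"fingers":1}]' >/dev/null; python3 s.py
python3 - <<'E'
from station import cams
import cv2,numpy as np
c=cams.capture("wrist");cv2.imwrite("pics/w0.png",c["image"])
np.savez("w0.npz",**{k:c[k] for k in("fovy","cx","cy","R","t")})
E
```

```text
2.73 [ 527.  -170.8  106.5] z [-0.006  0.002 -1.   ] yang -18.3 0.997 F [ 0.4 -0.7 -0.2] 0.0
grip rel step x,y,z: [   1.1 -152.4  117.5]
```

View pics/w0.png

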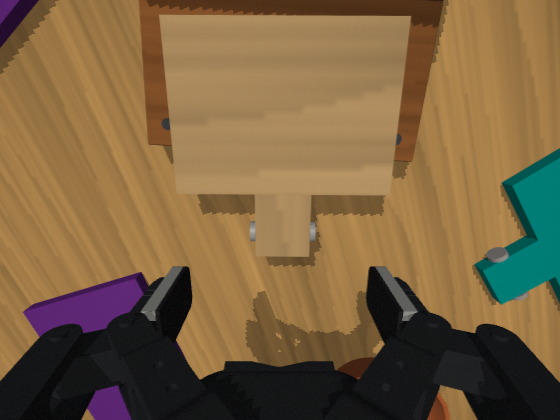

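The wrist view shows the spindle ends at (252,231) and (314,231). The foot corners are at (160,15) and (411,16), and the rear corners at (177,193) and (391,194).

Run:
```python
from h import *
w=np.load("w0.npz");c=(float(w["fovy"]),float(w["cx"]),float(w["cy"]),w["R"],w["t"])
P={k:pt(c,u,v,z)[:2] for k,u,v,z in[("g1",252,231,28),("g2",314,231,28),("f1",160,15,34),("f2",411,16,34),("b1",177,193,34),("b2",391,194,34),("s1",148,146,22),("s2",412,161,22)]}
for k in P:print(k,P[k].round(1))
for a,b in(("g1","g2"),("f1","f2"),("b1","b2"),("s1","s2")):
    d=P[b]-P[a];print(a,np.hypot(*d).round(1),np.degrees(np.arctan2(d[1],d[0])).round(1),((P[a]+P[b])/2).round(1))
```

```text
g1 [ 505.9 -170.9]
g2 [ 550.3 -185.4]
f1 [501.7 -22.1]
f2 [643.2 -69.5]
b1 [ 466.6 -125.5]
b2 [ 609.5 -173. ]
s1 [456.1 -89. ]
s2 [ 632.2 -158. ]
g1 46.7 -18.1 [ 528.1 -178.2]
f1 149.3 -18.5 [572.5 -45.8]
b1 150.6 -18.4 [ 538.1 -149.2]
s1 189.1 -21.4 [ 544.2 -123.5]
```

```bash
python3 -m inch '[{"dx":0.02,"dy":-0.13,"dz":0,"ax":0,"ay":0,"az":0,"fingers":1},{"dx":0,"dy":0,"dz":-0.5,"ax":0,"ay":0,"az":0,"fingers":1},{"dx":0,"dy":0,"dz":-0.5,"ax":0,"ay":0,"az":0,"fingers":1},{"dx":0,"dy":0,"dz":-0.5,"ax":0,"ay":0,"az":0,"fingers":1},{"dx":0,"dy":0,"dz":-0.24,"ax":0,"ay":0,"az":0,"fingers":1},{"dx":0,"dy":0,"dz":0,"ax":0,"ay":0,"az":0,"fingers":1}]' >/dev/null; python3 s.py
```

```text
3.52 [ 530.  -180.6   22.7] z [ 0. -0. -1.] yang -18.5 1.001 F [-0.2 -0.5  0.1] 0.0
grip rel step x,y,z: [   7.4 -160.5   33.7]
```

```bash
python3 -m inch '[{"dx":-0.04,"dy":0.06,"dz":-0.1,"ax":0,"ay":0,"az":0,"fingers":1},{"dx":0,"dy":0,"dz":0,"ax":0,"ay":0,"az":0,"fingers":1}]' >/dev/null; python3 s.py
python3 -m inch '[{"dx":0,"dy":0,"dz":0,"ax":0,"ay":0,"az":0,"fingers":0.1},{"dx":0,"dy":0,"dz":0,"ax":0,"ay":0,"az":0,"fingers":-1},{"dx":0,"dy":0,"dz":0,"ax":0,"ay":0,"az":0,"fingers":-1},{"dx":0,"dy":0,"dz":0,"ax":0,"ay":0,"az":0,"fingers":-1},{"dx":0,"dy":0,"dz":0,"ax":0,"ay":0,"az":0,"fingers":-1},{"dx":0,"dy":0,"dz":0,"ax":0,"ay":0,"az":0,"fingers":-1}]'>/dev/null; python3 s.py
```

```text
3.77 [ 527.8 -177.1   17.8] z [ 0.001  0.    -1.   ] yang -18.4 1.0 F [-0.9  0.6 -0.4] 0.0
grip rel step x,y,z: [   4.2 -158.    28.8]
4.53 [ 527.7 -177.6   17.4] z [ 0. -0. -1.] yang -18.5 0.546 F [ 0.3 -0.2  0.2] 61.3
grip rel step x,y,z: [   4.3 -158.5   28.4]
```

```bash
python3 -m inch '[{"dx":0.01,"dy":0.085,"dz":0,"ax":0,"ay":0,"az":-0.1,"fingers":-1},{"dx":0.01,"dy":0.085,"dz":0,"ax":0,"ay":0,"az":-0.1,"fingers":-1},{"dx":0.01,"dy":0.085,"dz":0,"ax":0,"ay":0,"az":-0.1,"fingers":-1},{"dx":0.01,"dy":0.085,"dz":0,"ax":0,"ay":0,"az":-0.1,"fingers":-1},{"dx":0,"dy":0,"dz":0,"ax":0,"ay":0,"az":0,"fingers":-1}]'>/dev/null; python3 s.py
python3 - <<'E'
from station import cams
import cv2
im=cams.capture("top")["image"][105:230,245:395]
a=cv2.resize(im,(600,500),interpolation=cv2.INTER_CUBIC)
b=cv2.resize(cams.capture("wrist")["image"],(373,280))
o=cv2.copyMakeBorder(a,0,0,0,200,0)[:, :800]; 
import numpy as np
o=np.zeros((500,800,3),'uint8');o[:375,:450]=cv2.resize(a,(450,375));o[:262,450:]=cv2.resize(b,(350,262))
cv2.imwrite("pics/c1.png",o)
E
```

```text
5.15 [ 529.2 -160.8   17.4] z [-0.001 -0.001 -1.   ] yang -21.3 0.548 F [-1.9 -3.2  1.7] 61.6
grip rel step x,y,z: [  -0.4 -142.3   28.4]
```

View pics/c1.png

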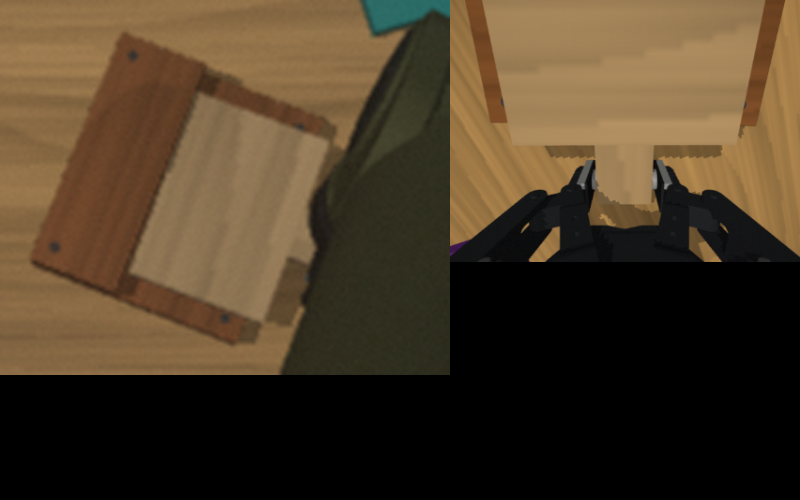

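The foot edge now sits against the step, and the panel is square and centred. Next I'll compute the tipping arc.

Run:
```python
import numpy as np
s,c=lambda d:np.sin(np.radians(d)),lambda d:np.cos(np.radians(d))
P=[(t,-6*s(t)-140*c(t),22+140*s(t)+6*c(t)) for t in range(0,91,5)]+[(90+f,120*s(f)-6*c(f),42+120*c(f)+6*s(f)) for f in range(5,91,5)]
for a,b in zip(P,P[1:]):
    d=b[1]-a[1];print(b[0],"dx %.3f dy %.3f dz %.3f"%(d*.363/50,d*.932/50,(b[2]-a[2])/50),"| y %.1f z %.1f"%b[1:])
```

```text
5 dx 0.000 dy 0.000 dz 0.244 | y -140.0 z 40.2
10 dx 0.008 dy 0.020 dz 0.241 | y -138.9 z 52.2
15 dx 0.015 dy 0.040 dz 0.236 | y -136.8 z 64.0
20 dx 0.023 dy 0.059 dz 0.230 | y -133.6 z 75.5
25 dx 0.030 dy 0.078 dz 0.222 | y -129.4 z 86.6
30 dx 0.038 dy 0.096 dz 0.212 | y -124.2 z 97.2
35 dx 0.044 dy 0.114 dz 0.200 | y -118.1 z 107.2
40 dx 0.051 dy 0.131 dz 0.187 | y -111.1 z 116.6
45 dx 0.057 dy 0.147 dz 0.173 | y -103.2 z 125.2
50 dx 0.063 dy 0.161 dz 0.157 | y -94.6 z 133.1
55 dx 0.068 dy 0.175 dz 0.140 | y -85.2 z 140.1
60 dx 0.073 dy 0.187 dz 0.122 | y -75.2 z 146.2
65 dx 0.077 dy 0.197 dz 0.104 | y -64.6 z 151.4
70 dx 0.080 dy 0.207 dz 0.084 | y -53.5 z 155.6
75 dx 0.083 dy 0.214 dz 0.063 | y -42.0 z 158.8
80 dx 0.086 dy 0.220 dz 0.043 | y -30.2 z 160.9
85 dx 0.087 dy 0.224 dz 0.022 | y -18.2 z 162.0
90 dx 0.088 dy 0.227 dz 0.000 | y -6.0 z 162.0
95 dx 0.076 dy 0.195 dz 0.001 | y 4.5 z 162.1
100 dx 0.076 dy 0.195 dz -0.017 | y 14.9 z 161.2
105 dx 0.075 dy 0.193 dz -0.035 | y 25.3 z 159.5
110 dx 0.074 dy 0.189 dz -0.053 | y 35.4 z 156.8
115 dx 0.072 dy 0.184 dz -0.070 | y 45.3 z 153.3
120 dx 0.069 dy 0.178 dz -0.087 | y 54.8 z 148.9
125 dx 0.066 dy 0.170 dz -0.104 | y 63.9 z 143.7
130 dx 0.063 dy 0.161 dz -0.119 | y 72.5 z 137.8
135 dx 0.059 dy 0.150 dz -0.134 | y 80.6 z 131.1
140 dx 0.054 dy 0.139 dz -0.147 | y 88.1 z 123.7
145 dx 0.049 dy 0.127 dz -0.160 | y 94.9 z 115.7
150 dx 0.044 dy 0.113 dz -0.171 | y 100.9 z 107.2
155 dx 0.038 dy 0.099 dz -0.181 | y 106.2 z 98.2
160 dx 0.033 dy 0.084 dz -0.189 | y 110.7 z 88.7
165 dx 0.026 dy 0.068 dz -0.197 | y 114.4 z 78.9
170 dx 0.020 dy 0.052 dz -0.202 | y 117.1 z 68.7
175 dx 0.014 dy 0.035 dz -0.206 | y 119.0 z 58.4
180 dx 0.007 dy 0.018 dz -0.209 | y 120.0 z 48.0
```

```bash
sed -i 's/580.8,-28.2,-11/580.1,-30.1,-11/' s.py
python3 -m inch '[{"dx":0,"dy":0,"dz":0.12,"ax":0,"ay":0,"az":0,"fingers":-1},{"dx":0,"dy":0,"dz":0.12,"ax":0,"ay":0,"az":0,"fingers":-1},{"dx":0.01,"dy":0.02,"dz":0.24,"ax":0,"ay":0,"az":0,"fingers":-1},{"dx":0.015,"dy":0.04,"dz":0.24,"ax":0,"ay":0,"az":0,"fingers":-1},{"dx":0.025,"dy":0.06,"dz":0.23,"ax":0,"ay":0,"az":0,"fingers":-1},{"dx":0.03,"dy":0.08,"dz":0.22,"ax":0,"ay":0,"az":0,"fingers":-1},{"dx":0.04,"dy":0.095,"dz":0.21,"ax":0,"ay":0,"az":0,"fingers":-1},{"dx":0,"dy":0,"dz":0,"ax":0,"ay":0,"az":0,"fingers":-1}]' | grep -E "force"; python3 s.py
```

```text
ft_force: [-4.1, -5.9, 1.7]
gripper_force: 62.5
6.25 [ 536.1 -145.8   88.1] z [ 0.001 -0.    -1.   ] yang -21.2 0.544 F [-4.1 -5.9  1.7] 62.5
grip rel step x,y,z: [   0.6 -123.8   99.1]
```

```bash
python3 -m inch '[{"dx":0.03,"dy":0.08,"dz":0.2,"ax":0,"ay":0,"az":0,"fingers":-1},{"dx":0.05,"dy":0.125,"dz":0.185,"ax":0,"ay":0,"az":0,"fingers":-1},{"dx":0.055,"dy":0.145,"dz":0.175,"ax":0,"ay":0,"az":0,"fingers":-1},{"dx":0.065,"dy":0.16,"dz":0.155,"ax":0,"ay":0,"az":0,"fingers":-1},{"dx":0.07,"dy":0.175,"dz":0.14,"ax":0,"ay":0,"az":0,"fingers":-1},{"dx":0.07,"dy":0.185,"dz":0.12,"ax":0,"ay":0,"az":0,"fingers":-1},{"dx":0,"dy":0,"dz":0,"ax":0,"ay":0,"az":0,"fingers":-1}]' | grep -E "force"; python3 s.py
```

```text
ft_force: [-1.1, -2.4, 1.3]
gripper_force: 62.5
7.12 [ 553.3 -101.5  135.8] z [ 0.001 -0.    -1.   ] yang -21.1 0.548 F [-1.1 -2.4  1.3] 62.5
grip rel step x,y,z: [  0.7 -76.2 146.8]
```

Expected y -75.2 and z 146.2, and the measured values match well. I'll continue to vertical and a little beyond.

```bash
python3 -m inch '[{"dx":0.075,"dy":0.195,"dz":0.1,"ax":0,"ay":0,"az":0,"fingers":-1},{"dx":0.08,"dy":0.205,"dz":0.085,"ax":0,"ay":0,"az":0,"fingers":-1},{"dx":0.085,"dy":0.215,"dz":0.065,"ax":0,"ay":0,"az":0,"fingers":-1},{"dx":0.085,"dy":0.22,"dz":0.04,"ax":0,"ay":0,"az":0,"fingers":-1},{"dx":0.085,"dy":0.225,"dz":0.02,"ax":0,"ay":0,"az":0,"fingers":-1},{"dx":0.085,"dy":0.225,"dz":0,"ax":0,"ay":0,"az":0,"fingers":-1},{"dx":0,"dy":0,"dz":0,"ax":0,"ay":0,"az":0,"fingers":-1}]' | grep -E "force"; python3 s.py
python3 - <<'E'
from station import cams
import cv2,numpy as np
a=cv2.resize(cams.capture("side")["image"][120:300,220:420],(400,360),interpolation=cv2.INTER_CUBIC)
b=cv2.resize(cams.capture("top")["image"][90:270,220:420],(400,360),interpolation=cv2.INTER_CUBIC)
cv2.imwrite("pics/c2.png",np.hstack([a,b]))
E
```

```text
ft_force: [-1.3, -0.4, 7.4]
gripper_force: 63.1
8.0 [579.2 -35.1 152.3] z [ 0.003  0.002 -1.   ] yang -21.1 0.547 F [-1.3 -0.4  7.4] 63.1
grip rel step x,y,z: [  1.   -5.  163.3]
```

View pics/c2.png

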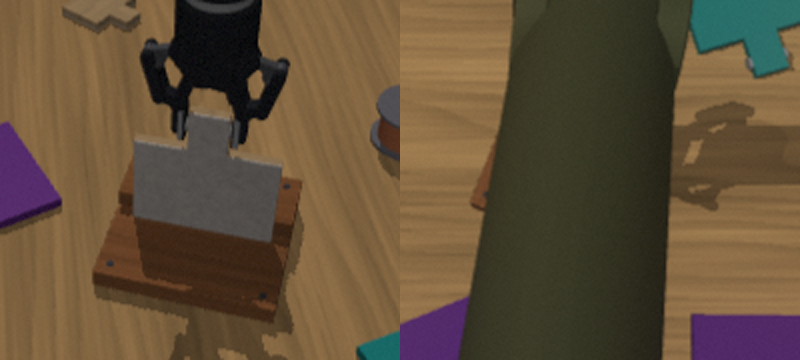

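The panel stands upright in the jig, white face towards the low board. The foot is pressing lightly on the low board (7 N), so I'll ease up 1 mm and tip it over.

```bash
python3 -m inch '[{"dx":0.04,"dy":0.095,"dz":0.03,"ax":0,"ay":0,"az":0,"fingers":-1},{"dx":0.035,"dy":0.095,"dz":0,"ax":0,"ay":0,"az":0,"fingers":-1},{"dx":0.035,"dy":0.1,"dz":-0.01,"ax":0,"ay":0,"az":0,"fingers":-1},{"dx":0.04,"dy":0.1,"dz":-0.01,"ax":0,"ay":0,"az":0,"fingers":-1},{"dx":0.035,"dy":0.095,"dz":-0.015,"ax":0,"ay":0,"az":0,"fingers":-1},{"dx":0.035,"dy":0.095,"dz":-0.02,"ax":0,"ay":0,"az":0,"fingers":-1},{"dx":0,"dy":0,"dz":0,"ax":0,"ay":0,"az":0,"fingers":-1}]' | grep -E "force"; python3 s.py
```

```text
ft_force: [1.1, 1.1, 4.2]
gripper_force: 62.7
8.97 [588.8  -8.2 149.4] z [ 0.001  0.    -1.   ] yang -21.2 0.541 F [1.1 1.1 4.2] 62.7
grip rel step x,y,z: [  0.3  23.5 160.4]
```

```bash
python3 -m inch '[{"dx":0.04,"dy":0.095,"dz":-0.01,"ax":0,"ay":0,"az":0,"fingers":-1},{"dx":0.035,"dy":0.095,"dz":-0.02,"ax":0,"ay":0,"az":0,"fingers":-1},{"dx":0.035,"dy":0.09,"dz":-0.035,"ax":0,"ay":0,"az":0,"fingers":-1},{"dx":0.035,"dy":0.095,"dz":-0.035,"ax":0,"ay":0,"az":0,"fingers":-1},{"dx":0.035,"dy":0.09,"dz":-0.04,"ax":0,"ay":0,"az":0,"fingers":-1},{"dx":0.035,"dy":0.09,"dz":-0.045,"ax":0,"ay":0,"az":0,"fingers":-1},{"dx":0.035,"dy":0.085,"dz":-0.05,"ax":0,"ay":0,"az":0,"fingers":-1},{"dx":0.03,"dy":0.085,"dz":-0.055,"ax":0,"ay":0,"az":0,"fingers":-1}]' | grep -E "force"; python3 s.py
python3 -m inch '[{"dx":0.03,"dy":0.08,"dz":-0.06,"ax":0,"ay":0,"az":0,"fingers":-1},{"dx":0.03,"dy":0.08,"dz":-0.06,"ax":0,"ay":0,"az":0,"fingers":-1},{"dx":0.03,"dy":0.075,"dz":-0.065,"ax":0,"ay":0,"az":0,"fingers":-1},{"dx":0.03,"dy":0.075,"dz":-0.07,"ax":0,"ay":0,"az":0,"fingers":-1},{"dx":0,"dy":0,"dz":0,"ax":0,"ay":0,"az":0,"fingers":-1}]' | grep -E "force"; python3 s.py
```

```text
ft_force: [-1.0, 0.1, -2.3]
gripper_force: 62.1
9.97 [602.5  27.6 134.7] z [ 0. -0. -1.] yang -21.2 0.547 F [-1.   0.1 -2.3] 62.1
grip rel step x,y,z: [1.000e-01 6.190e+01 1.457e+02]
ft_force: [0.4, 0.8, -0.8]
gripper_force: 62.2
10.6 [608.4  43.1 121.8] z [-0. -0. -1.] yang -21.2 0.543 F [ 0.4  0.8 -0.8] 62.2
grip rel step x,y,z: [1.000e-01 7.850e+01 1.328e+02]
```

```bash
python3 -m inch '[{"dx":0.03,"dy":0.08,"dz":-0.075,"ax":0,"ay":0,"az":0,"fingers":-1},{"dx":0.03,"dy":0.07,"dz":-0.08,"ax":0,"ay":0,"az":0,"fingers":-1},{"dx":0.025,"dy":0.07,"dz":-0.08,"ax":0,"ay":0,"az":0,"fingers":-1},{"dx":0.025,"dy":0.065,"dz":-0.085,"ax":0,"ay":0,"az":0,"fingers":-1},{"dx":0.025,"dy":0.06,"dz":-0.085,"ax":0,"ay":0,"az":0,"fingers":-1},{"dx":0.02,"dy":0.055,"dz":-0.085,"ax":0,"ay":0,"az":0,"fingers":-1},{"dx":0.02,"dy":0.05,"dz":-0.09,"ax":0,"ay":0,"az":0,"fingers":-1},{"dx":0.02,"dy":0.05,"dz":-0.09,"ax":0,"ay":0,"az":0,"fingers":-1}]' | grep -E "force"; python3 s.py
python3 -m inch '[{"dx":0.015,"dy":0.04,"dz":-0.095,"ax":0,"ay":0,"az":0,"fingers":-1},{"dx":0.015,"dy":0.04,"dz":-0.095,"ax":0,"ay":0,"az":0,"fingers":-1},{"dx":0.015,"dy":0.035,"dz":-0.1,"ax":0,"ay":0,"az":0,"fingers":-1},{"dx":0.01,"dy":0.03,"dz":-0.1,"ax":0,"ay":0,"az":0,"fingers":-1},{"dx":0,"dy":0,"dz":0,"ax":0,"ay":0,"az":0,"fingers":-1}]' | grep -E "force"; python3 s.py
```

```text
ft_force: [-0.2, -1.3, -1.3]
gripper_force: 62.2
11.6 [618.2  67.9  88.3] z [ 0. -0. -1.] yang -21.2 0.546 F [-0.2 -1.3 -1.3] 62.2
grip rel step x,y,z: [  0.3 105.2  99.3]
ft_force: [-0.7, 0.4, -0.6]
gripper_force: 62.2
12.22 [620.7  75.4  68.7] z [-0.  0. -1.] yang -21.2 0.543 F [-0.7  0.4 -0.6] 62.2
grip rel step x,y,z: [-1.000e-01  1.131e+02  7.970e+01]
```

```bash
python3 -m inch '[{"dx":0.01,"dy":0.03,"dz":-0.09,"ax":0,"ay":0,"az":0,"fingers":-1},{"dx":0.01,"dy":0.03,"dz":-0.09,"ax":0,"ay":0,"az":0,"fingers":-1},{"dx":0.01,"dy":0.025,"dz":-0.09,"ax":0,"ay":0,"az":0,"fingers":-1},{"dx":0.01,"dy":0.02,"dz":-0.09,"ax":0,"ay":0,"az":0,"fingers":-1},{"dx":0.005,"dy":0.01,"dz":-0.08,"ax":0,"ay":0,"az":0,"fingers":-1},{"dx":0,"dy":0.01,"dz":-0.07,"ax":0,"ay":0,"az":0,"fingers":-1},{"dx":0,"dy":0,"dz":-0.06,"ax":0,"ay":0,"az":0,"fingers":-1},{"dx":0,"dy":0,"dz":0,"ax":0,"ay":0,"az":0,"fingers":-1}]' | grep -E "force"; python3 s.py
```

```text
ft_force: [0.6, -0.3, -0.4]
gripper_force: 62.2
13.22 [623.1  81.5  40.4] z [-0.  0. -1.] yang -21.2 0.545 F [ 0.6 -0.3 -0.4] 62.2
grip rel step x,y,z: [-1.000e-01  1.196e+02  5.140e+01]
```

```bash
python3 -m inch '[{"dx":0,"dy":0,"dz":-0.03,"ax":0,"ay":0,"az":0,"fingers":-1},{"dx":0,"dy":0,"dz":-0.02,"ax":0,"ay":0,"az":0,"fingers":-1},{"dx":0,"dy":0,"dz":-0.01,"ax":0,"ay":0,"az":0,"fingers":-1},{"dx":0,"dy":0,"dz":0,"ax":0,"ay":0,"az":0,"fingers":-1}]' | grep -E "force"; python3 s.py
python3 - <<'E'
from station import cams
import cv2,numpy as np
a=cv2.resize(cams.capture("side")["image"][120:300,220:420],(400,360),interpolation=cv2.INTER_CUBIC)
b=cv2.resize(cams.capture("wrist")["image"],(400,300));b=cv2.copyMakeBorder(b,0,60,0,0,0)
cv2.imwrite("pics/c3.png",np.hstack([a,b]))
E
```

```text
ft_force: [-0.0, 0.2, 0.7]
gripper_force: 62.4
13.72 [623.3  81.6  37.9] z [ 0.  0. -1.] yang -21.2 0.543 F [-0.   0.2  0.7] 62.4
grip rel step x,y,z: [1.000e-01 1.198e+02 4.890e+01]
```

View pics/c3.png

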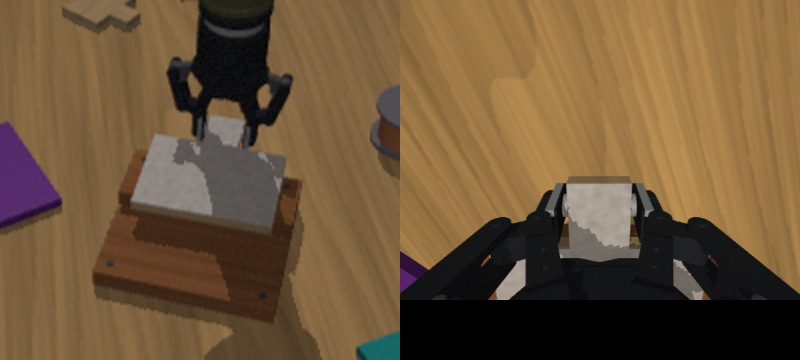

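The panel lies flat and white side up, with the tongue between the pads. I'll settle the last 0.5 mm, open gradually and retreat straight up.

```bash
python3 -m inch '[{"dx":0,"dy":0,"dz":-0.01,"ax":0,"ay":0,"az":0,"fingers":-1},{"dx":0,"dy":0,"dz":0,"ax":0,"ay":0,"az":0,"fingers":-1},{"dx":0,"dy":0,"dz":0,"ax":0,"ay":0,"az":0,"fingers":0.2},{"dx":0,"dy":0,"dz":0,"ax":0,"ay":0,"az":0,"fingers":0.4},{"dx":0,"dy":0,"dz":0,"ax":0,"ay":0,"az":0,"fingers":0.7},{"dx":0,"dy":0,"dz":0,"ax":0,"ay":0,"az":0,"fingers":0.8},{"dx":0,"dy":0,"dz":0,"ax":0,"ay":0,"az":0,"fingers":0.8}]' | grep -E "force"; python3 s.py
python3 -m inch '[{"dx":0,"dy":0,"dz":0.2,"ax":0,"ay":0,"az":0,"fingers":0.8},{"dx":0,"dy":0,"dz":0.5,"ax":0,"ay":0,"az":0,"fingers":0.8},{"dx":0,"dy":0,"dz":0.6,"ax":0,"ay":0,"az":0,"fingers":0.8},{"dx":0,"dy":0.5,"dz":0.6,"ax":0,"ay":0,"az":0,"fingers":0.8},{"dx":0,"dy":1,"dz":0.6,"ax":0,"ay":0,"az":0,"fingers":0.8},{"dx":-0.4,"dy":1,"dz":0.4,"ax":0,"ay":0,"az":0,"fingers":0.8},{"dx":-0.4,"dy":1,"dz":0,"ax":0,"ay":0,"az":0,"fingers":0.8},{"dx":0,"dy":0.5,"dz":0,"ax":0,"ay":0,"az":0,"fingers":0.8}]' >/dev/null
python3 s.py
python3 - <<'E'
from station import cams
import cv2,numpy as np
a=cams.capture("side")["image"];b=cams.capture("top")["image"]
cv2.imwrite("pics/c4.png",np.hstack([cv2.resize(a[120:300,220:420],(400,360)),cv2.resize(b[90:270,200:400],(400,360))]))
E
```

```text
ft_force: [-0.1, 0.3, -0.0]
gripper_force: 0.0
14.7 [623.1  81.2  37.1] z [ 0. -0. -1.] yang -21.2 0.902 F [-0.1  0.3 -0. ] 0.0
grip rel step x,y,z: [1.000e-01 1.193e+02 4.810e+01]
15.7 [581.2 285.9 183.3] z [ 0.     0.003 -1.   ] yang -20.9 0.899 F [ 0.6 -1.2  0.4] 0.0
grip rel step x,y,z: [-112.7  295.2  194.3]
```

View pics/c4.png

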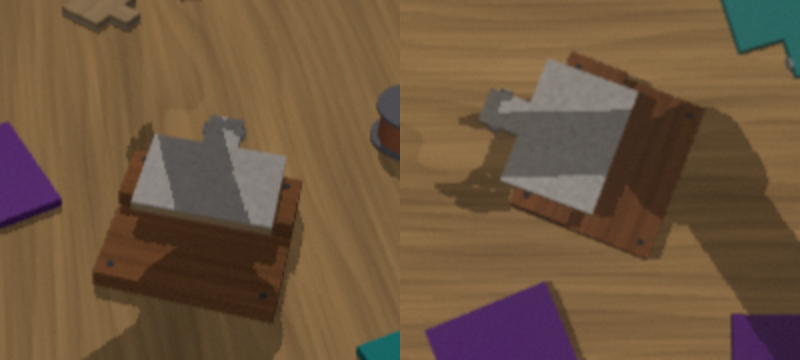

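The panel is flat, white up, centred and square on the raised board, with its tongue pointing away from the low board. The gripper is clear of it.

```bash
python3 -m inch '[{"dx":0,"dy":0,"dz":0,"ax":0,"ay":0,"az":0,"fingers":0.8},{"dx":0,"dy":0,"dz":0,"ax":0,"ay":0,"az":0,"fingers":0.8}]' >/dev/null; python3 -c "
from station import manip
print(manip.finish_job())"
```

```text
the job is handed in; nothing more can be done
None
```

The panel was tipped over the step and lowered under grip, and it now lies white face up on the raised board, centred and square, tongue pointing away from the low board; the job was handed in at about 16 s.

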